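Open the slide-mounting press and slide its spacer blade home

ROBOT

A 6-joint arm with a two-finger parallel gripper is mounted at the origin on a cart in front of the work surface, level with it; the furniture and walls round the work are solid. World frame = base frame: x ahead of the robot, y to its left, z up, the work surface at z = 0. Lengths are in mm, angles in degrees, forces in N, time in s.
With the tool pointing down it reaches from about 425 to 925 mm from the base axis. Payload 12.5 kg.
Tool frame: the origin (TCP) lies at the centre of the arm's flange, where the gripper is bolted on; the fingertips stand 173 mm ahead of it and the grasp point (between the pads) lies 155 mm ahead of it; z points along the fingers, y is the line along which they close (so a half turn about z gives the same grasp; the last joint's range is limited). The gripper opens to 85 mm and grips with 20 to 120 N. Pads are 22 mm wide; open, the fingers measure 114 mm over their backs; the gripper's body (76 mm by 85 mm) begins 54 mm behind the grasp point. The pads swing forward as they close: fully open they stand 13 mm farther back than shut.
Start: joints at [-76.925, 28.126, 89.318, -0, 62.55, -6.05], TCP at [204.792, -590.496, 404.727] pointing down, gripper open.
Joint ranges: [-177.58, 177.58], [-47.91, 125.51], [2.72, 160], [-65.01, 245.01], [3.68, 167.84], [-153.87, 153.87]. Speed limits (degrees/s): [127.2, 127.2, 159.86, 180, 180, 180].

INTERFACE

Orientations are given as [roll, pitch, yaw] about the fixed x, y, z axes, in that order (R = Rz(yaw) Ry(pitch) Rx(roll)).
In Python, from plant import status, optics, manip, models gives the robot as it stands. The module is installed in compiled form; this text tells all that it offers.
- The arm moves only by the tool send_rows, never from a script. Its argument "commands" is a list of rows, each an object with "xyz": the shift along the tool's x, y, z in units of 0.025 m (1.0 is 0.025 m), a list of three; "rot": the turn, a rotation vector about the tool's x, y, z in units of 5 degrees (1.0 is 5 degrees), a list of three; "grip": the gripper's target within -1 to 1 (fully open at 1, half-way at 0, shut at -1). A call has 1 to 20 rows; each row shifts and turns the commanded pose from where the row before left it, along the tool's axes as they then stand; what a row does not reach is not made up. A row lasts 1/8 s, in which the tool goes at most 62.5 mm and 10.7 degrees, less where a joint would pass 70% of its speed; a pose out of reach is approached as far as the arm can. A call with a number of a shift or a turn outside -1 to 1 is refused whole. A call with a gripper value outside its range is refused whole. The fingers move at their own pace and stop on an object; "squeeze" is the grip in N (left out, the last holds). Time passes only in rows, so rows that do not move let the fingers close. It gives the time, the measured TCP pose, the force, the opening and the grip force at its end, in the units of the state.
- status.get_obs(): the state, without advancing time (a new reading comes with each control period).
- optics.read_camera(name): name is "scene" or "top"; returns (picture, depth): 400x640x3 uint8, red, green, blue; 400x640 float32, mm along the optical axis (not along the pixel's ray), 0 where there is no reading.
- optics.camera_model(name): a dict with "intrinsics" (3x3 intrinsics, pixels), "world_to_cam" (4x4, takes a point from world to camera coordinates). Camera axes: x right, y down, z forward; pixel columns grow to the right and rows downward; lengths in mm; the calibration is good to about 2 mm. A picture is of the moment at which its call begins. camera_model takes no time and is no camera call.
- manip.hand_in(): hands the job in; it is judged then, once.
Trained networks look in the newest picture that a camera, given by its name, has taken for a name from the list of things; names that differ only in an ending like _2 or _b are one class to them, and where a whole thing is asked for, a point or a joint stands for the part that bears it (a point fixed in the world has none). Each returns a list of dicts, best first, with "p" (0 to 1); they miss things now and then, are a little off and sometimes report something else, mostly with a low value. They report only what shows in the picture. A call takes as long as a camera call.
- models.look_for(camera, query): "at" ([x, y, z] in mm, in world coordinates, good to about 4 mm: the middle of the surface that is visible of it).
The state is a dict: "time_s": time; "q": joint angles; "qd": joint speeds; "effort": joint torques, N m; "position": TCP position; "orientation": TCP orientation; "wrist_force": force on the tool from outside, world axes, zero at the start; "torque": the same for the moment, N m; "opening": finger opening in mm; "finger_force": force on a finger pad.
Only numpy, scipy, OpenCV 4.12 (cv2) and the standard library are available. Lean on these libraries where they do the work, as an engineer would, in place of code of your own. Each camera call takes 0.05 s, during which the arm holds its last target. There are 200 camera calls.

TASK

Get the slide-mounting press ready: push in the release bar on its sloping front, under the lid's lip, so that the lid springs fully open, then pick up the spacer blade lying on the bench and slide it along the press's bed, nose first under the sprung pressure bar, until it comes up solid against the end stop with the bar dropped into the blade's cross groove. Use a light hand, never ramming the release bar or the blade, and let go of the blade lying home with the lid still open. Leave the beaker, the small vial, the objective canister and the marker where they stand.

Things in the scene. Friction and masses are not known exactly. Their poses are not given: they have to be found in the camera images.
- press: the slide-mounting press, a white clamshell fixed to the bench: 211 mm long (x), 130 mm wide (y), 108 mm high shut. Origin on the bench under it, 126 mm behind its front; +x runs from its sloping front to the hinge at its back, +y to its left, z up. Lid open, its bed lies bare: the flat top of the base, 62 mm above the bench, from x = -65 mm back to the hinge
- bar_face (a point): middle of the release bar's face at rest (fixed to the press, does not move with the bar): bar 50 mm wide (y), 24 mm along the slope, 14 mm proud of it. The face looks up and to the front, 35 degrees from upright: push along (0.574, 0, -0.819) of the press's frame. The lid's lip overhangs it and flies up past it: come in from the front, leaning 25 to 45 degrees, fingers shut
- lid_lip (a point): middle of the lower front edge of the lid's lip, on the lid; shut, it is 9 mm farther back and 20 mm higher than bar_face. As the lid opens it goes straight up at first, then back, 181 mm from the hinge; a hand held upright over the release bar is in its way
- release_bar (a joint): how far the release bar is pushed in: 0 at rest to 0.012 m at its end, which is rigid. Spring 3 N at first, 9 N at the end; the catch lets go somewhere between 3 and 7 mm, different each time
- lid (a joint): angle of the lid: 0 shut and caught, grows as it opens, 1.75 rad at its stop; its spring throws it open in about a second once the catch lets go. Open, the lid stands behind the bed, leaning back a little, its top 0.25 m above the bench
- bed_mouth (a point): on the bed, at the mouth of the two guides that lead the blade, (-12, 0, 62) mm in the press's frame. The guides stand 9 mm high, 45 mm apart, from x = +2 to +56 mm, flared to about 56 mm apart at this mouth; nothing stands between here and the front edge of the bed, 53 mm nearer. Behind it a carriage with pressure bar and end stop is clamped somewhere along the bed
- pressure_bar (a joint): height in m by which the sprung pressure bar is lifted off its rest, 3.5 mm above the bed: 0.0025 on the blade's flat, 0.0008 when its rounded toe (6 mm thick) has dropped into the groove. Toe at press x = +4 mm, give or take 10 mm (carriage set differently each time); end stop rigid, 47 mm behind the toe. Posts at y = +-41 mm, 35 mm high. Presses with 3 to 4 N; the blade takes about 5 N to enter
- blade_grip (a point): centre, half-way up, of the spacer blade's grip block: plain metal, 44 mm long (x), 24 mm wide (y), 34 mm high; underside flush with the tongue's. Tongue 40 mm wide, 6 mm thick, along +x to the nose 92 mm ahead of here, last 11 mm tapered to 2 mm thick, 28 mm wide; cross groove 12 mm wide, 1.7 mm deep, 45 mm ahead. 0.17 kg, balanced 14 mm ahead; in the hand the nose sags a little. Grip across y
- blade_nose (a point): middle of the blade's nose edge, 1 mm above its underside. Home, it touches the end stop (press x = +41 to +61 mm), and the blade's axes lie along the press's
- beaker: a small glass beaker standing at the left, 57 mm wide, 70 mm high; origin at its base
- sample_vial_1: a small glass vial with a white cap, at the left, 24 mm wide, 52 mm high; origin at its base
- objective_canister_b: a round metal canister, 41 mm wide, 55 mm high, near the right front; origin at its base
- marker_black: a marker pen lying at the right front, 136 mm long, 15 mm thick; origin under its middle

How it is judged:
By the outcome, as a careful person would: the job done as asked, in the order asked, and still so for the second after the job is handed in, with the robot touching nothing.
It also fails if it takes over 51 s, if anything falls off the work surface, if the arm or the gripper's body presses on something with over 40 N, if the wrist force passes 120 N, or if a joint passes its speed limit or range.

## Working session

There is one attempt and no reset: what is moved stays moved. The work goes in short steps, Python scripts to look and compute and a tool call to move; the robot and the scene stay as the last step left them, time stands still between calls to the robot, and variables do not carry over. Pictures are saved under pics/ and viewed, at most 10 in all, crops included, and the job is handed in when it is done.

Besides the shell and the picture viewer there is one more tool, called after "Emit:" in YAML: its name, and indented under it one key for each argument. send_rows: Moves the arm, as the interface text tells. Its arguments: {"type":"object","properties":{"commands":{"type":"array"},"squeeze":{"type":"number"}},"required":["commands"]}

```bash
mkdir -p pics; cat > h.py <<'E'
import numpy as np,cv2
from scipy.spatial.transform import Rotation as R
from plant import status,optics,manip,models
def shot(n,f=None):
    p,d=optics.read_camera(n)
    if f: cv2.imwrite('pics/'+f,p[:,:,::-1])
    return p,d
def cloud(n,d):
    m=optics.camera_model(n);K=m['intrinsics'];T=np.linalg.inv(np.array(m['world_to_cam']))
    v,u=np.mgrid[:400,:640]
    P=np.stack([(u-K[0][2])/K[0][0]*d,(v-K[1][2])/K[1][1]*d,d],-1)
    return P@T[:3,:3].T+T[:3,3]
E
python3 - <<'E'
from h import *
for n in('scene','top'):
    p,d=shot(n,n+'1.png'); np.save(n+'1.npy',cloud(n,d))
    m=optics.camera_model(n);T=np.linalg.inv(np.array(m['world_to_cam']));print(n,T[:3,3].round(),T[:3,2].round(2),m['intrinsics'][0][0])
    for q in ['press','bar_face','lid_lip','bed_mouth','blade_grip','blade_nose','beaker','sample_vial_1','objective_canister_b','marker_black']:
        print(q,[(np.round(r['at']).tolist(),round(r['p'],2)) for r in models.look_for(n,q)[:3]])
print(status.get_obs())
E
```

```text
scene [ 69. 650. 536.] [ 0.47 -0.74 -0.47] 399.98048498907895
press [([589.0, 63.0, 86.0], 0.75)]
bar_face [([588.0, 61.0, 87.0], 0.6)]
lid_lip [([607.0, 45.0, 107.0], 0.65)]
bed_mouth [([589.0, 62.0, 86.0], 0.66)]
blade_grip [([499.0, -202.0, 4.0], 0.8)]
blade_nose [([502.0, -208.0, 9.0], 0.85)]
beaker []
sample_vial_1 [([457.0, 219.0, 36.0], 0.51)]
objective_canister_b [([395.0, -153.0, 37.0], 0.91), ([458.0, 219.0, 32.0], 0.4)]
marker_black []
top [ 390.  -79. 1146.] [ 0.13 -0.   -0.99] 391.5977842362655
press [([614.0, 15.0, 107.0], 0.77)]
bar_face [([614.0, 13.0, 112.0], 0.55)]
lid_lip [([628.0, 13.0, 108.0], 0.58)]
bed_mouth [([608.0, 15.0, 106.0], 0.85), ([527.0, 9.0, 45.0], 0.24)]
blade_grip [([525.0, -203.0, 4.0], 0.94)]
blade_nose [([528.0, -203.0, 9.0], 0.71)]
beaker [([657.0, 220.0, 34.0], 0.57), ([526.0, -205.0, 10.0], 0.29)]
sample_vial_1 [([459.0, 208.0, 48.0], 0.46)]
objective_canister_b [([398.0, -168.0, 58.0], 0.46)]
marker_black [([344.0, -348.0, 18.0], 0.76), ([617.0, 11.0, 112.0], 0.23)]
{'time_s': 1.1, 'q': array([-7.69253471e+01,  2.81291424e+01,  8.93197714e+01,  1.14000574e-03,
        6.25490899e+01, -6.04956601e+00]), 'qd': array([-0.01407566, -0.10493361,  0.06525254,  0.08487241,  0.01922376,
       -0.02365164]), 'effort': array([ 2.56305262e-03, -6.18269491e+01, -2.61844397e+01,  1.19072692e-05,
        4.12737463e-04,  2.65061692e-05]), 'position': array([ 204.79333314, -590.49869176,  404.68994846]), 'orientation': array([ 1.79997908e+02, -7.95636654e-04,  1.91236935e+01]), 'wrist_force': array([ 1.05241941,  0.3466408 , -0.13725415]), 'torque': array([-0.04778434,  0.02965894,  0.00131941]), 'finger_force': 0.0, 'opening': 85.74847230816776}
```

```bash
python3 - <<'E'
import cv2,numpy as np
a=cv2.imread('pics/scene1.png');b=cv2.imread('pics/top1.png')
cv2.imwrite('pics/a.png',a)
cv2.imwrite('pics/b.png',cv2.resize(b[100:340,200:500],(800,640))[:600])
E
```

```text
(no output)
```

View pics/scene1.png

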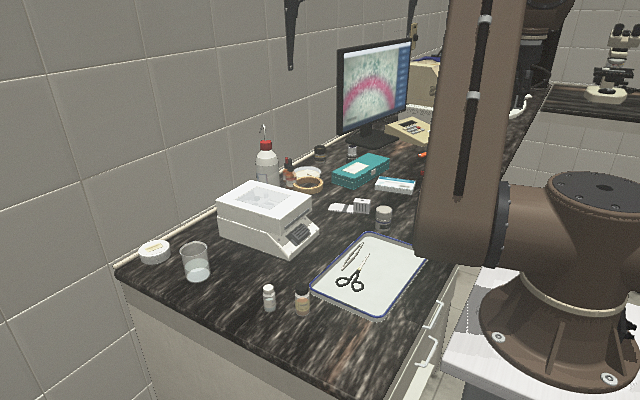

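View pics/top1.png

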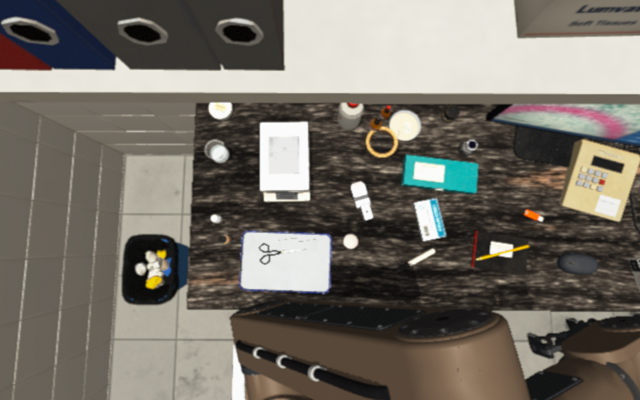

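The scene view shows the press with its front towards the robot; in the top view the press is at (285,160), the blade at (362,200), the canister at (350,241), and the marker at (422,257). Next I'll measure the press yaw and blade orientation from the depth.

```bash
python3 - <<'E'
import cv2,numpy as np
b=cv2.imread('pics/top1.png')
c1=cv2.resize(b[170:230,340:390],(500,600),interpolation=cv2.INTER_CUBIC)
cv2.imwrite('pics/c.png',c1)
T=np.load('top1.npy');S=np.load('scene1.npy')
for n,P in(('top',T),('scene',S)):
    X=P.reshape(-1,3)
    m=(abs(X[:,0]-620)<150)&(abs(X[:,1]-15)<110)&(X[:,2]>100)&(X[:,2]<125)
    r=cv2.minAreaRect(X[m][:,:2].astype(np.float32));print(n,'presstop',r,cv2.boxPoints(r).round(0).tolist(),np.median(X[m][:,2]))
    m=(abs(X[:,0]-520)<90)&(abs(X[:,1]+205)<50)&(X[:,2]>3)&(X[:,2]<60)
    r=cv2.minAreaRect(X[m][:,:2].astype(np.float32));print('blade',r,cv2.boxPoints(r).round(0).tolist())
    m&=X[:,2]>22
    if m.sum()>3:
        r=cv2.minAreaRect(X[m][:,:2].astype(np.float32));print('block',m.sum(),r,X[m].mean(0),X[m][:,2].max())
# front profile of press along its centre column in top
for v in range(185,212,1): print(v,T[v,287].round(0),T[v,275].round(0))
E
```

```text
top presstop ((630.2708129882812, 14.346748352050781), (188.32618713378906, 128.3005828857422), 1.2166638374328613) [[535.0, 76.0], [537.0, -52.0], [726.0, -48.0], [723.0, 80.0]] 107.92332398017925
blade ((519.1608276367188, -205.0841827392578), (99.37614440917969, 177.40525817871094), 89.76683044433594) [[430.0, -254.0], [608.0, -255.0], [608.0, -156.0], [431.0, -155.0]]
block 137 ((485.3472900390625, -215.9395294189453), (43.97195816040039, 24.65953826904297), 15.342042922973633) [ 485.03174614 -215.46170951   33.74090337] 38.38672979412604
scene presstop ((631.0026245117188, 16.031455993652344), (190.533447265625, 133.55953979492188), 1.0233948230743408) [[535.0, 81.0], [537.0, -52.0], [727.0, -49.0], [725.0, 85.0]] 107.41413318124978
blade ((516.3733520507812, -203.01930236816406), (109.95384216308594, 44.54601287841797), 9.608577728271484) [[458.0, -190.0], [466.0, -234.0], [574.0, -216.0], [567.0, -172.0]]
block 129 ((485.4913635253906, -214.61007690429688), (44.235965728759766, 28.062131881713867), 13.467535972595215) [ 484.36920673 -211.00014695   30.61787921] 35.562982757527
[... 332 characters left out ...]
7.  44.  38.]
194 [533.   8.  50.] [534.  44.  37.]
195 [530.   8.  49.] [531.  43.  38.]
196 [527.   9.  47.] [529.  44.  34.]
197 [525.   9.  41.] [527.  44.  28.]
198 [522.   9.  44.] [ 390.  -79. 1146.]
199 [520.   9.  40.] [521.  45.  26.]
200 [519.  10.  22.] [518.  45.  24.]
201 [517.  11.  14.] [516.  45.  18.]
202 [516.  12.  -2.] [515.  47.  -1.]
203 [513.  12.  -2.] [512.  47.  -0.]
204 [509.  12.  -0.] [509.  47.   2.]
205 [507.  12.  -3.] [507.  47.  -2.]
206 [504.  12.  -4.] [504.  47.  -0.]
207 [500.  12.   1.] [501.  47.  -0.]
208 [497.  12.   4.] [497.  47.   1.]
209 [495.  12.  -3.] [495.  47.  -4.]
210 [492.  12.  -0.] [491.  47.   2.]
211 [489.  12.   1.] [489.  47.   1.]
```

View pics/c.png

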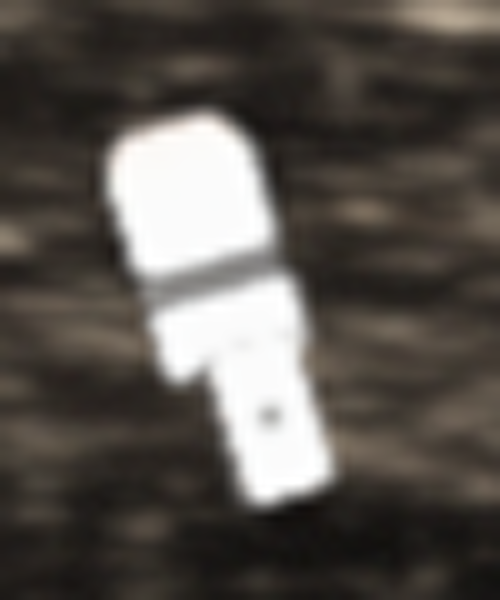

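The crop shows the blade's block at lower right (275,430), the groove at (210,275) and the nose up and to the left. So the nose points along world +x with about 15° yaw. Next I'll refine the bar and plan the first moves.

```bash
cat >> h.py <<'E'
def plan(p1,rpy1,p0=None,rpy0=None):
    "rotation first in place, then straight; prints totals in row units"
    s=status.get_obs()
    p0=s['position'] if p0 is None else np.array(p0,float); r0=R.from_euler('xyz',s['orientation'] if rpy0 is None else rpy0,degrees=True)
    r1=R.from_euler('xyz',rpy1,degrees=True)
    rv=np.degrees((r0.inv()*r1).as_rotvec())/5
    d0=r0.inv().apply(np.array(p1)-p0)/25; d1=r1.inv().apply(np.array(p1)-p0)/25
    print('rot',rv.round(3),'shift(old axes)',d0.round(3),'shift(new axes)',d1.round(3))
E
python3 - <<'E'
from h import *
n=np.array([-.574,0,.819])
for f in('top','scene'):
    X=np.load(f+'1.npy').reshape(-1,3)
    for lo,hi in((-60,-45),(-40,-25),(-20,-12),(-12,0),(0,12),(12,24),(24,32),(32,40),(40,55),(55,75)):
        m=(X[:,0]>505)&(X[:,0]<545)&(X[:,1]>lo)&(X[:,1]<hi)&(X[:,2]>12)&(X[:,2]<64)
        if m.sum()<3: print(f,lo,m.sum());continue
        dn=X[m]@n; t=X[m]@[.819,0,.574]; print(f,lo,hi,m.sum(),'n',np.percentile(dn,[10,50,90]).round(1),'t',t.min().round(),t.max().round(),'z>40 n',np.median(dn[X[m][:,2]>30]).round(1))
plan([400,-400,405],[180,-38,1]); plan([375,13,236],[180,-38,1],[400,-400,405],[180,-38,1])
E
```

```text
top -60 -45 19 n [-282.2 -280.6 -277.9] t 437.0 464.0 z>40 n -280.0
top -40 -25 45 n [-282.2 -279.9 -277.6] t 437.0 465.0 z>40 n -279.6
top -20 -12 27 n [-282.4 -279.  -276.9] t 436.0 466.0 z>40 n -277.5
top -12 0 38 n [-278.8 -267.  -264.9] t 430.0 471.0 z>40 n -266.6
top 0 12 46 n [-278.9 -266.5 -264.1] t 431.0 471.0 z>40 n -266.4
top 12 24 38 n [-280.7 -266.8 -264.3] t 430.0 470.0 z>40 n -266.3
top 24 32 27 n [-279.1 -266.2 -264.5] t 430.0 467.0 z>40 n -266.1
top 32 40 20 n [-282.3 -267.1 -262.8] t 430.0 468.0 z>40 n -265.3
top 40 55 44 n [-281.1 -278.6 -276.6] t 433.0 461.0 z>40 n -277.5
top 55 75 63 n [-281.8 -279.2 -277.2] t 433.0 462.0 z>40 n -279.2
scene -60 -45 26 n [-283.  -281.7 -280.4] t 433.0 469.0 z>40 n -281.9
scene -40 -25 68 n [-283.2 -281.5 -279.5] t 432.0 469.0 z>40 n -281.3
scene -20 -12 13 n [-284.7 -281.3 -278.5] t 431.0 447.0 z>40 n nan
scene -12 0 64 n [-284.1 -269.  -266.9] t 432.0 471.0 z>40 n -267.5
scene 0 12 62 n [-282.  -268.1 -265.8] t 431.0 472.0 z>40 n -267.2
scene 12 24 72 n [-282.1 -268.4 -266.2] t 431.0 470.0 z>40 n -266.8
scene 24 32 40 n [-281.3 -268.3 -266.1] t 430.0 470.0 z>40 n -266.6
scene 32 40 84 n [-280.8 -276.4 -266.1] t 431.0 470.0 z>40 n -270.2
scene 40 55 95 n [-282.2 -279.8 -277.4] t 431.0 471.0 z>40 n -279.1
scene 55 75 120 n [-282.1 -280.  -278.4] t 430.0 470.0 z>40 n -279.8
rot [-1.201  7.535  3.491] shift(old axes) [ 9.874 -4.641 -0.012] shift(new axes) [ 6.264 -7.483  4.879]
rot [0. 0. 0.] shift(old axes) [ -4.723 -16.535   4.889] shift(new axes) [ -4.723 -16.535   4.889]
  return _methods._mean(a, axis=axis, dtype=dtype,
  ret = ret.dtype.type(ret / rcount)
```

Emit:
send_rows:
  commands:
    - {"xyz": [0.99, -0.46, 0], "rot": [0, 0, 0], "grip": -1}
    - {"xyz": [0.99, -0.46, 0], "rot": [0, 0, 0], "grip": -1}
    - {"xyz": [0.99, -0.46, 0], "rot": [0, 0, 0], "grip": -1}
    - {"xyz": [0.99, -0.46, 0], "rot": [0, 0, 0], "grip": -1}
    - {"xyz": [0.99, -0.46, 0], "rot": [0, 0, 0], "grip": -1}
    - {"xyz": [0.99, -0.46, 0], "rot": [0, 0, 0], "grip": -1}
    - {"xyz": [0.99, -0.46, 0], "rot": [0, 0, 0], "grip": -1}
    - {"xyz": [0.99, -0.46, 0], "rot": [0, 0, 0], "grip": -1}
    - {"xyz": [0.99, -0.46, 0], "rot": [0, 0, 0], "grip": -1}
    - {"xyz": [0.99, -0.46, 0], "rot": [0, 0, 0], "grip": -1}
    - {"xyz": [0, 0, 0], "rot": [-0.15, 0.94, 0.436], "grip": -1}
    - {"xyz": [0, 0, 0], "rot": [-0.15, 0.94, 0.436], "grip": -1}
    - {"xyz": [0, 0, 0], "rot": [-0.15, 0.94, 0.436], "grip": -1}
    - {"xyz": [0, 0, 0], "rot": [-0.15, 0.94, 0.436], "grip": -1}
    - {"xyz": [0, 0, 0], "rot": [-0.15, 0.94, 0.436], "grip": -1}
    - {"xyz": [0, 0, 0], "rot": [-0.15, 0.94, 0.436], "grip": -1}
    - {"xyz": [0, 0, 0], "rot": [-0.15, 0.94, 0.436], "grip": -1}
    - {"xyz": [0, 0, 0], "rot": [-0.15, 0.94, 0.436], "grip": -1}

```text
time_s: 3.35
position: [400.9, -400.8, 404.8]
orientation: [180.0, -38.1, 0.9]
wrist_force: [0.9, -0.6, 0.7]
opening: 0.2
finger_force: 0.0
```

```bash
python3 - <<'E'
from h import *
n=np.array([-.574,0,.819])
for f in('top','scene'):
    X=np.load(f+'1.npy').reshape(-1,3)
    m=(X[:,0]>505)&(X[:,0]<545)&(X[:,1]>-8)&(X[:,1]<30)&(X[:,2]>12)&(X[:,2]<75)&(X@n>-271)
    t=X[m]@[.819,0,.574];dn=X[m]@n;o=np.argsort(t);print(f,[(int(a),int(b)) for a,b in zip(t[o],dn[o])][::5])
plan([375,13,236],[180,-38,1])
E
```

```text
top [(446, -268), (448, -266), (449, -263), (451, -266), (451, -265), (452, -263), (453, -268), (455, -265), (457, -267), (458, -265), (458, -264), (460, -266), (461, -265), (463, -267), (464, -266), (464, -264), (466, -267), (467, -266), (468, -263), (469, -267), (471, -264)]
scene [(446, -268), (447, -269), (449, -268), (450, -267), (450, -267), (451, -266), (452, -265), (453, -265), (454, -267), (455, -266), (456, -267), (457, -267), (458, -265), (459, -265), (460, -266), (461, -267), (462, -267), (463, -268), (464, -267), (465, -265), (466, -268), (467, -267), (468, -266), (469, -265), (478, -254), (479, -252), (479, -250), (480, -249), (481, -250), (482, -247)]
rot [ 0.009 -0.015 -0.01 ] shift(old axes) [ -4.767 -16.566   4.842] shift(new axes) [ -4.747 -16.566   4.861]
```

```bash
python3 - <<'E'
from h import *
plan([383,10,227],[180,-38,1])
E
```

```text
rot [ 0.009 -0.015 -0.01 ] shift(old axes) [ -4.739 -16.441   5.321] shift(new axes) [ -4.718 -16.441   5.34 ]
```

Emit:
send_rows:
  commands:
    - {"xyz": [-0.279, -0.967, 0.313], "rot": [0, 0, 0], "grip": -1}
    - {"xyz": [-0.279, -0.967, 0.313], "rot": [0, 0, 0], "grip": -1}
    - {"xyz": [-0.279, -0.967, 0.313], "rot": [0, 0, 0], "grip": -1}
    - {"xyz": [-0.279, -0.967, 0.313], "rot": [0, 0, 0], "grip": -1}
    - {"xyz": [-0.279, -0.967, 0.313], "rot": [0, 0, 0], "grip": -1}
    - {"xyz": [-0.279, -0.967, 0.313], "rot": [0, 0, 0], "grip": -1}
    - {"xyz": [-0.279, -0.967, 0.313], "rot": [0, 0, 0], "grip": -1}
    - {"xyz": [-0.279, -0.967, 0.313], "rot": [0, 0, 0], "grip": -1}
    - {"xyz": [-0.279, -0.967, 0.313], "rot": [0, 0, 0], "grip": -1}
    - {"xyz": [-0.279, -0.967, 0.313], "rot": [0, 0, 0], "grip": -1}
    - {"xyz": [-0.279, -0.967, 0.313], "rot": [0, 0, 0], "grip": -1}
    - {"xyz": [-0.279, -0.967, 0.313], "rot": [0, 0, 0], "grip": -1}
    - {"xyz": [-0.279, -0.967, 0.313], "rot": [0, 0, 0], "grip": -1}
    - {"xyz": [-0.279, -0.967, 0.313], "rot": [0, 0, 0], "grip": -1}
    - {"xyz": [-0.279, -0.967, 0.313], "rot": [0, 0, 0], "grip": -1}
    - {"xyz": [-0.279, -0.967, 0.313], "rot": [0, 0, 0], "grip": -1}
    - {"xyz": [-0.279, -0.967, 0.313], "rot": [0, 0, 0], "grip": -1}
    - {"xyz": [0, 0, 0], "rot": [0, 0, 0], "grip": -1}

```text
time_s: 5.6
position: [381.9, 10.9, 226.4]
orientation: [-180.0, -37.9, 1.2]
wrist_force: [-0.2, -0.8, -0.0]
opening: 0.0
finger_force: 0.0
```

```bash
python3 - <<'E'
from h import *
plan([383,10,227],[180,-38,1])
p,d=shot('scene'); C=p[120:320,180:420]; cv2.imwrite('pics/s2.png',cv2.resize(C,(720,600),interpolation=cv2.INTER_CUBIC)[:,:,::-1])
E
```

```text
rot [-0.02   0.03   0.025] shift(old axes) [0.05  0.036 0.008] shift(new axes) [0.05  0.036 0.008]
```

View pics/s2.png

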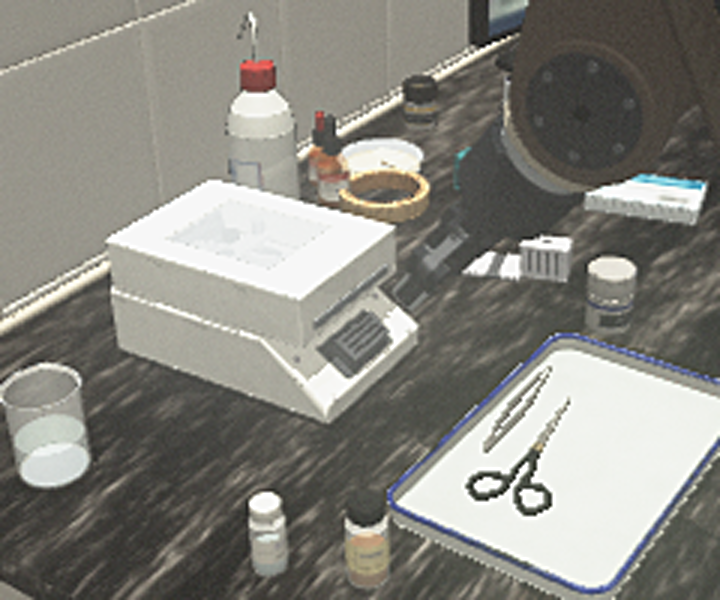

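The shut fingers hang at crop pixel (395,285), in front of and above the release bar at (355,340). I'll approach slowly.

Emit:
send_rows:
  commands:
    - {"xyz": [0.02, 0.03, 0.5], "rot": [0, 0, 0], "grip": -1}
    - {"xyz": [0, 0, 0.5], "rot": [0, 0, 0], "grip": -1}
    - {"xyz": [0, 0, 0.5], "rot": [0, 0, 0], "grip": -1}
    - {"xyz": [0, 0, 0.3], "rot": [0, 0, 0], "grip": -1}
    - {"xyz": [0, 0, 0.16], "rot": [0, 0, 0], "grip": -1}
    - {"xyz": [0, 0, 0.12], "rot": [0, 0, 0], "grip": -1}
    - {"xyz": [0, 0, 0.08], "rot": [0, 0, 0], "grip": -1}
    - {"xyz": [0, 0, 0], "rot": [0, 0, 0], "grip": -1}

```text
time_s: 6.65
position: [415.5, 9.8, 184.6]
orientation: [180.0, -37.9, 1.0]
wrist_force: [0.4, 0.3, 0.4]
opening: 0.2
finger_force: 0.0
```

Emit:
send_rows:
  commands:
    - {"xyz": [0, 0, 0.06], "rot": [0, 0, 0], "grip": -1}
    - {"xyz": [0, 0, 0.06], "rot": [0, 0, 0], "grip": -1}
    - {"xyz": [0, 0, 0.06], "rot": [0, 0, 0], "grip": -1}
    - {"xyz": [0, 0, 0.06], "rot": [0, 0, 0], "grip": -1}
    - {"xyz": [0, 0, 0.04], "rot": [0, 0, 0], "grip": -1}

```text
time_s: 7.28
position: [419.7, 9.8, 179.0]
orientation: [180.0, -37.9, 1.0]
wrist_force: [-2.7, -0.7, 4.1]
opening: 0.2
finger_force: 2.4
```

Contact at about 4.5 N. I'll keep pressing gently.

Emit:
send_rows:
  commands:
    - {"xyz": [0, 0, 0.06], "rot": [0, 0, 0], "grip": -1}
    - {"xyz": [0, 0, 0.06], "rot": [0, 0, 0], "grip": -1}

```text
time_s: 7.52
position: [421.5, 9.9, 176.6]
orientation: [180.0, -37.9, 1.0]
wrist_force: [-4.0, -0.2, 5.1]
opening: -0.1
finger_force: 3.2
```

Emit:
send_rows:
  commands:
    - {"xyz": [0, 0, 0.05], "rot": [0, 0, 0], "grip": -1}

```text
time_s: 7.65
position: [422.2, 9.9, 175.5]
orientation: [180.0, -37.9, 1.0]
wrist_force: [-5.0, 0.2, 5.4]
opening: 0.1
finger_force: 3.5
```

Emit:
send_rows:
  commands:
    - {"xyz": [0, 0, 0.03], "rot": [0, 0, 0], "grip": -1}

```text
time_s: 7.78
position: [422.7, 9.9, 174.9]
orientation: [180.0, -37.9, 1.0]
wrist_force: [-4.1, -0.6, 3.9]
opening: 0.2
finger_force: 3.1
```

```bash
cat > lid.py <<'E'
from h import *
p,d=shot('top');X=cloud('top',d).reshape(-1,3)
m=(abs(X[:,1]-15)<60)&(X[:,0]>500)&(X[:,0]<760)&(X[:,2]<300)
print('zmax by x',[(x,round(float(np.percentile(X[m&(abs(X[:,0]-x)<10)][:,2],90)))for x in range(520,760,20) if (m&(abs(X[:,0]-x)<10)).sum()>3])
s=status.get_obs();print(s['position'].round(1),s['wrist_force'].round(1),s['time_s'])
E
python3 lid.py
```

```text
File "lid.py", line 4
    print('zmax by x',[(x,round(float(np.percentile(X[m&(abs(X[:,0]-x)<10)][:,2],90)))for x in range(520,760,20) if (m&(abs(X[:,0]-x)<10)).sum()>3])
                                                                                                                                                  ^
SyntaxError: closing parenthesis ']' does not match opening parenthesis '('
```

```bash
sed -i 's/,90)))for/,90))))for/' lid.py; python3 lid.py
```

```text
zmax by x [(520, 67), (540, 141), (560, 144), (580, 140), (600, 135), (620, 131), (640, 127), (660, 123), (680, 119), (700, 115), (720, 112), (740, 106)]
[422.8   9.9 174.9] [-5.  -0.1  4.1] 7.825
```

Emit:
send_rows:
  commands:
    - {"xyz": [0, 0, -0.5], "rot": [0, 0, 0], "grip": -1}
    - {"xyz": [0, 0, -0.9], "rot": [0, 0, 0], "grip": -1}
    - {"xyz": [0, 0, -0.9], "rot": [0, 0, 0], "grip": -1}
    - {"xyz": [0, 0, -0.9], "rot": [0, 0, 0], "grip": -1}
    - {"xyz": [0, 0, 0], "rot": [0, 0, 0], "grip": -1}

```text
time_s: 8.45
position: [373.2, 9.0, 239.4]
orientation: [179.9, -38.1, 1.0]
wrist_force: [-0.4, -0.4, -0.1]
opening: -0.0
finger_force: 0.0
```

```bash
python3 lid.py; python3 - <<'E'
from h import *
plan([420,-150,330],[180,0,15]);
plan([485.3,-215.5,330],[180,0,15],[420,-150,330],[180,0,15])
E
```

```text
zmax by x [(520, 44), (540, 50), (560, 57), (580, 65), (600, 66), (620, 66), (640, 75), (660, 94), (680, 74), (700, 79), (720, 229), (740, 93)]
[373.8   8.9 238.8] [0.5 0.1 1.1] 8.5
rot [ 0.937 -7.573 -2.692] shift(old axes) [ 3.613  6.392 -1.799] shift(new axes) [ 0.138  6.619 -3.648]
rot [0. 0. 0.] shift(old axes) [1.845 3.207 0.   ] shift(new axes) [1.845 3.207 0.   ]
```

Emit:
send_rows:
  commands:
    - {"xyz": [0.45, 0.8, -0.225], "rot": [0, 0, 0], "grip": -1}
    - {"xyz": [0.45, 0.8, -0.225], "rot": [0, 0, 0], "grip": -1}
    - {"xyz": [0.45, 0.8, -0.225], "rot": [0, 0, 0], "grip": -1}
    - {"xyz": [0.45, 0.8, -0.225], "rot": [0, 0, 0], "grip": -1}
    - {"xyz": [0.45, 0.8, -0.225], "rot": [0, 0, 0], "grip": 0.3}
    - {"xyz": [0.45, 0.8, -0.225], "rot": [0, 0, 0], "grip": 0.3}
    - {"xyz": [0.45, 0.8, -0.225], "rot": [0, 0, 0], "grip": 0.3}
    - {"xyz": [0.45, 0.8, -0.225], "rot": [0, 0, 0], "grip": 0.3}
    - {"xyz": [0, 0, 0], "rot": [0.117, -0.947, -0.3365], "grip": 0.3}
    - {"xyz": [0, 0, 0], "rot": [0.117, -0.947, -0.3365], "grip": 0.3}
    - {"xyz": [0, 0, 0], "rot": [0.117, -0.947, -0.3365], "grip": 0.3}
    - {"xyz": [0, 0, 0], "rot": [0.117, -0.947, -0.3365], "grip": 0.3}
    - {"xyz": [0, 0, 0], "rot": [0.117, -0.947, -0.3365], "grip": 0.3}
    - {"xyz": [0, 0, 0], "rot": [0.117, -0.947, -0.3365], "grip": 0.3}
    - {"xyz": [0, 0, 0], "rot": [0.117, -0.947, -0.3365], "grip": 0.3}
    - {"xyz": [0, 0, 0], "rot": [0.117, -0.947, -0.3365], "grip": 0.3}

```text
time_s: 10.5
position: [420.4, -150.3, 328.4]
orientation: [-179.9, -0.1, 14.9]
wrist_force: [-0.5, 0.9, 0.2]
opening: 55.4
finger_force: 0.0
```

```bash
python3 - <<'E'
from h import *
n=40
p,d=shot('scene','s3.png');X=cloud('scene',d).reshape(-1,3);np.save('scene3.npy',X)
p,d=shot('top','t3.png');Y=cloud('top',d).reshape(-1,3);np.save('top3.npy',Y)
for Z in(X,Y):
    m=(abs(Z[:,0]-485)<35)&(abs(Z[:,1]+215)<30)&(Z[:,2]>28)&(Z[:,2]<45)
    if m.sum()>5:r=cv2.minAreaRect(Z[m][:,:2].astype(np.float32));print(m.sum(),r,np.median(Z[m][:,2]))
# edges by colour of blade in t3 around
g=p[165:240,330:400].astype(int).min(2)
mk=np.zeros((400,640),np.uint8);mk[165:240,330:400]=g>140
nl,lab,st,ce=cv2.connectedComponentsWithStats(mk);print(st[1:],ce[1:])
plan([485.3,-215.5,250],[180,0,15])
E
```

```text
94 ((485.8929748535156, -215.01498413085938), (43.32411575317383, 26.210290908813477), 16.105926513671875) 33.079528727027736
23 ((502.3750915527344, -217.2928009033203), (22.54280662536621, 11.362439155578613), 58.490901947021484) 34.590689423466074
[[351 181  16  17 209]
 [356 197  15  13 114]] [[358.37320574 189.32535885]
 [364.30701754 202.11403509]]
rot [-0.027 -0.051 -0.016] shift(old axes) [1.816 3.2   3.135] shift(new axes) [1.826 3.195 3.135]
```

View pics/t3.png

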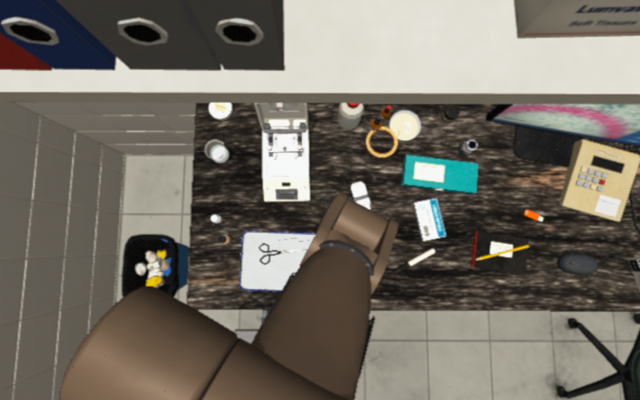

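The lid stands open at (285,110) with the guides bare at (285,150), and the blade is undisturbed at (360,192). Next is the grasp.

Emit:
send_rows:
  commands:
    - {"xyz": [0.46, 0.8, 0.78], "rot": [0, 0, 0], "grip": 0.3}
    - {"xyz": [0.46, 0.8, 0.78], "rot": [0, 0, 0], "grip": 0.3}
    - {"xyz": [0.46, 0.8, 0.78], "rot": [0, 0, 0], "grip": 0.3}
    - {"xyz": [0.46, 0.8, 0.78], "rot": [0, 0, 0], "grip": 0.3}
    - {"xyz": [0, 0, 0.9], "rot": [0, 0, 0], "grip": 0.3}
    - {"xyz": [0, 0, 0.8], "rot": [0, 0, 0], "grip": 0.3}
    - {"xyz": [0, 0, 0.7], "rot": [0, 0, 0], "grip": 0.3}
    - {"xyz": [0, 0, 0.5], "rot": [0, 0, 0], "grip": 0.3}
    - {"xyz": [0, 0, 0], "rot": [0, 0, 0], "grip": 0.3}

```text
time_s: 11.72
position: [485.8, -215.2, 177.8]
orientation: [-179.9, -0.3, 14.8]
wrist_force: [-0.2, -0.4, 0.2]
opening: 55.4
finger_force: 0.0
```

Emit:
send_rows:
  commands:
    - {"xyz": [0, 0, 0], "rot": [0, 0, 0], "grip": -0.2}
    - {"xyz": [0, 0, 0], "rot": [0, 0, 0], "grip": -1}
    - {"xyz": [0, 0, 0], "rot": [0, 0, 0], "grip": -1}
    - {"xyz": [0, 0, 0], "rot": [0, 0, 0], "grip": -1}
    - {"xyz": [0, 0, 0], "rot": [0, 0, 0], "grip": -1}
  squeeze: 60

```text
time_s: 12.35
position: [486.0, -215.3, 179.5]
orientation: [180.0, -0.4, 14.9]
wrist_force: [-1.1, -0.1, 6.2]
opening: 22.9
finger_force: 59.7
```

```bash
python3 - <<'E'
from h import *
X=np.load('scene3.npy');Y=np.load('top3.npy')
# bed / press pose with lid open: base outline at z 55..68
for f,Z in(('s',X),('t',Y)):
    m=(Z[:,0]>560)&(Z[:,0]<700)&(abs(Z[:,1]-14)<75)&(Z[:,2]>56)&(Z[:,2]<67);P=Z[m]
    print(f,m.sum(),'z',np.median(P[:,2]))
    for x in range(570,640,15):
        q=P[abs(P[:,0]-x)<7][:,1]
        if len(q)>5: print(x,q.min().round(1),q.max().round(1),((q.min()+q.max())/2).round(1))
b=cv2.imread('pics/t3.png')[125:205,250:320];cv2.imwrite('pics/t3c.png',cv2.resize(b,(525,600),interpolation=cv2.INTER_CUBIC))
E
```

```text
s 1263 z 62.36331416161454
570 -46.1 81.0 17.5
585 -49.5 80.9 15.7
600 -48.3 81.2 16.5
615 -46.8 80.4 16.8
630 -48.2 81.6 16.7
t 1691 z 62.823059480505435
570 -48.1 78.7 15.3
585 -51.0 78.8 13.9
600 -48.2 79.0 15.4
615 -48.0 79.3 15.6
630 -47.9 79.4 15.7
```

View pics/t3c.png

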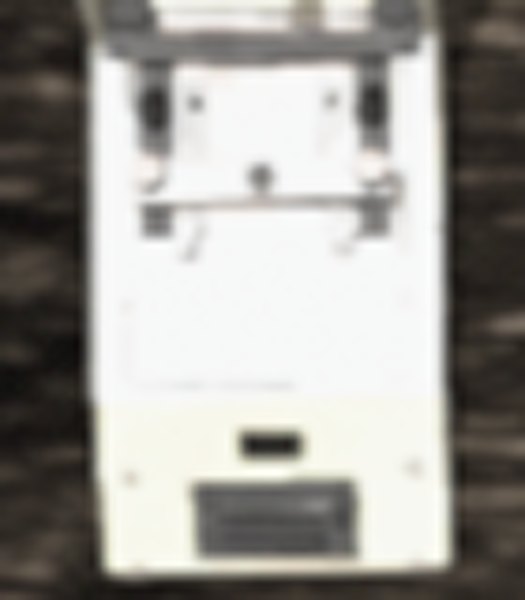

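The crop shows the guide flares at (190,250) and (345,245), the pressure bar at row 203, its posts at (150,165) and (385,165), and the bed's front edge at row 397.

```bash
cat >> h.py <<'E'
def ray(n,u,v,z):
    m=optics.camera_model(n);K=np.array(m['intrinsics']);T=np.linalg.inv(np.array(m['world_to_cam']))
    r=T[:3,:3]@np.linalg.solve(K,[u,v,1.]);return T[:3,3]+r*(z-T[2,3])/r[2]
E
python3 - <<'E'
from h import *
f=lambda a,b,z:print((a,b,z),ray('top',250+(a+.5)/7.5-.5,125+(b+.5)/7.5-.5,z).round(1))
f(190,250,71);f(345,245,71);f(268,247,71);f(150,165,97);f(382,165,97);f(266,203,72);f(90,397,62);f(447,397,62);f(105,573,10);f(452,570,10);f(275,520,44);f(262,178,70)
s=status.get_obs();print(s['wrist_force'])
plan([486,-215,260],[180,0,15])
E
```

```text
(190, 250, 71) [631.8  41.8  71. ]
(345, 245, 71) [633.8 -16.1  71. ]
(268, 247, 71) [633.   12.7  71. ]
(150, 165, 97) [657.6  54.   97. ]
(382, 165, 97) [657.8 -30.8  97. ]
(266, 203, 72) [649.5  13.6  72. ]
(90, 397, 62) [577.6  79.3  62. ]
(447, 397, 62) [577.8 -54.2  62. ]
(105, 573, 10) [517.2  79.7  10. ]
(452, 570, 10) [518.6 -55.3  10. ]
(275, 520, 44) [533.7  11.   44. ]
(262, 178, 70) [659.6  15.4  70. ]
[-1.08719379 -0.10642154  6.23353489]
rot [ 0.001 -0.088 -0.026] shift(old axes) [ 0.029 -0.009 -3.219] shift(new axes) [ 0.004 -0.009 -3.219]
```

Emit:
send_rows:
  commands:
    - {"xyz": [0, 0, -0.3], "rot": [0, 0, 0], "grip": -1}
    - {"xyz": [0, 0, -0.7], "rot": [0, 0, 0], "grip": -1}
    - {"xyz": [0, 0, -0.9], "rot": [0, 0, 0], "grip": -1}
    - {"xyz": [0, 0, -0.9], "rot": [0, 0, 0], "grip": -1}
    - {"xyz": [0, 0, -0.9], "rot": [0, 0, 0], "grip": -1}
    - {"xyz": [0, 0, -0.7], "rot": [0, 0, 0], "grip": -1}
    - {"xyz": [0, 0, 0], "rot": [0, 0, 0.7], "grip": -1}
    - {"xyz": [0, 0, 0], "rot": [0, 0, 0.7], "grip": -1}
    - {"xyz": [0, 0, 0], "rot": [0, 0, 0.7], "grip": -1}
    - {"xyz": [0, 0, 0], "rot": [0, 0, 0.7], "grip": -1}

```text
time_s: 13.6
position: [485.0, -215.4, 289.1]
orientation: [-179.8, -0.3, 0.8]
wrist_force: [-0.4, 0.2, -1.8]
opening: 23.0
finger_force: 58.8
```

```bash
python3 - <<'E'
from h import *
print(status.get_obs()['wrist_force'])
plan([505,14,290],[180,0,1])
E
```

```text
[-0.40373059  0.17775596 -1.83731328]
rot [-0.03  -0.069 -0.05 ] shift(old axes) [ 9.220e-01 -9.163e+00 -8.000e-03] shift(new axes) [ 0.962 -9.159 -0.038]
```

Emit:
send_rows:
  commands:
    - {"xyz": [0.095, -0.5, 0], "rot": [0, 0, 0], "grip": -1}
    - {"xyz": [0.095, -0.96, 0], "rot": [0, 0, 0], "grip": -1}
    - {"xyz": [0.095, -0.96, 0], "rot": [0, 0, 0], "grip": -1}
    - {"xyz": [0.095, -0.96, 0], "rot": [0, 0, 0], "grip": -1}
    - {"xyz": [0.095, -0.96, 0], "rot": [0, 0, 0], "grip": -1}
    - {"xyz": [0.095, -0.96, 0], "rot": [0, 0, 0], "grip": -1}
    - {"xyz": [0.095, -0.96, 0], "rot": [0, 0, 0], "grip": -1}
    - {"xyz": [0.095, -0.96, 0], "rot": [0, 0, 0], "grip": -1}
    - {"xyz": [0.095, -0.96, 0], "rot": [0, 0, 0], "grip": -1}
    - {"xyz": [0.095, -0.96, 0], "rot": [0, 0, 0], "grip": -1}
    - {"xyz": [0, 0, 0.5], "rot": [0, 0, 0], "grip": -1}
    - {"xyz": [0, 0, 0.5], "rot": [0, 0, 0], "grip": -1}
    - {"xyz": [0, 0, 0.4], "rot": [0, 0, 0], "grip": -1}
    - {"xyz": [0, 0, 0], "rot": [0, 0, 0], "grip": -1}

```text
time_s: 15.35
position: [505.5, 13.0, 253.4]
orientation: [-179.8, -0.2, 0.8]
wrist_force: [0.3, 0.3, -0.6]
opening: 23.3
finger_force: 59.0
```

```bash
python3 - <<'E'
from h import *
s=status.get_obs();print(s['position'],s['orientation'],s['wrist_force'])
p,d=shot('scene','s4.png');X=cloud('scene',d);np.save('s4.npy',X)
p2,d2=shot('top','t4.png');np.save('t4.npy',cloud('top',d2))
a=cv2.resize(p[175:265,205:325],(800,600),interpolation=cv2.INTER_CUBIC);cv2.imwrite('pics/s4c.png',a[:,:,::-1])
a=cv2.resize(p2[130:210,240:330],(675,600),interpolation=cv2.INTER_CUBIC);cv2.imwrite('pics/t4c.png',a[:,:,::-1])
E
```

```text
[505.51927215  12.9573228  253.43100839] [-179.84336427   -0.24185641    0.82946792] [ 0.28940375  0.25335133 -0.64787385]
```

View pics/s4c.png

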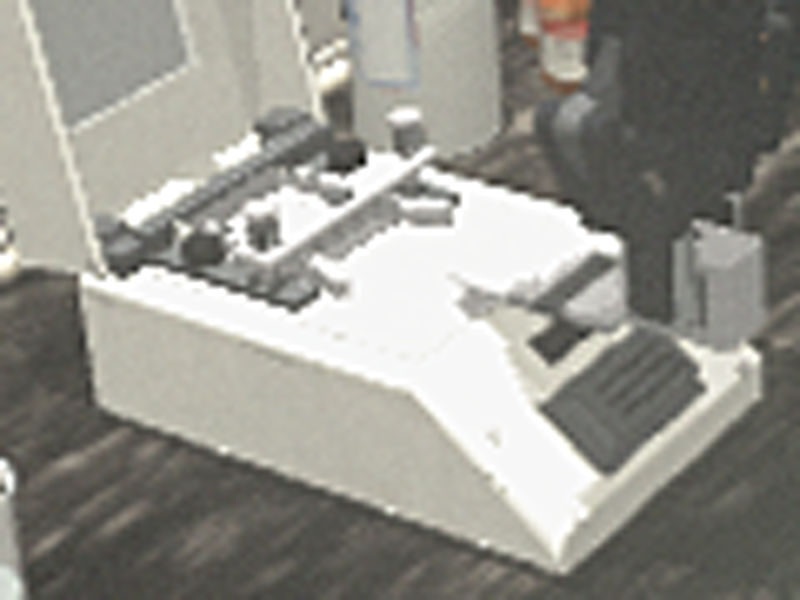

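View pics/t4c.png

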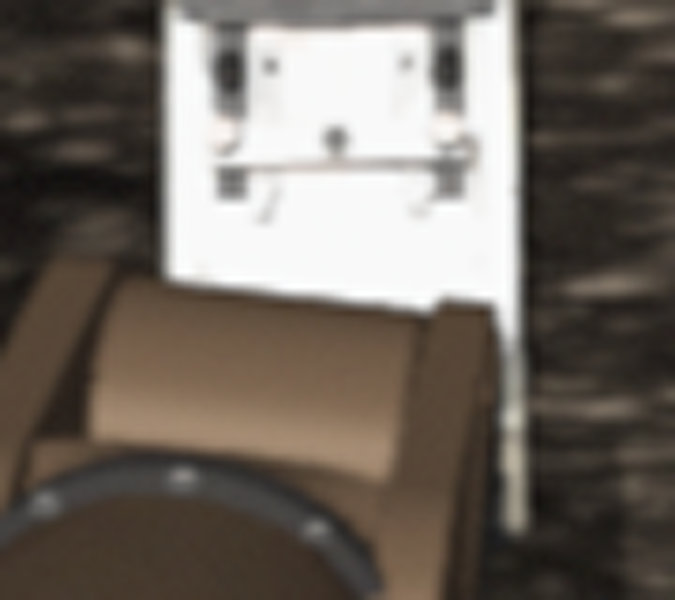

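The scene crop shows the blade above the bed's front edge: nose at about (465,300), groove at (575,282), block at (720,280). The arm blocks the top view. I'll measure pitch and lateral offset from the scene depth.

```bash
python3 - <<'E'
from h import *
X=np.load('s4.npy')
W=X[175:265,205:325].reshape(-1,3)
# tongue: above bed
m=(W[:,0]>518)&(W[:,0]<610)&(abs(W[:,1]-13)<30)&(W[:,2]>64)&(W[:,2]<125)
for x in range(520,612,6):
    q=W[m&(abs(W[:,0]-x)<3)]
    if len(q): print(x,len(q),'z',np.percentile(q[:,2],[10,50,90]).round(1),'y',q[:,1].min().round(1),q[:,1].max().round(1))
# full left edge of bed and right edge per scene cloud
g=[];
for x in range(575,640,8):
    q=W[(abs(W[:,0]-x)<4)&(W[:,2]>55)&(W[:,2]<68)]
    g.append((x,q[:,1].min().round(1),q[:,1].max().round(1),np.median(q[:,2]).round(1)))
print(g)
m=(W[:,2]>67.5)&(W[:,2]<74)&(W[:,0]>622)&(W[:,0]<705)&(abs(W[:,1]-14)<34)
q=W[m];print('guide pts', len(q)); 
for y in range(-20,52,4): 
    k=q[abs(q[:,1]-y)<2]; print(y,len(k),k[:,0].min().round() if len(k) else '')
E
```

```text
520 1 z [76.6 76.6 76.6] y 26.7 26.7
526 25 z [74.7 79.8 99.5] y 24.1 34.6
532 17 z [76.  79.  80.8] y 17.2 35.8
538 17 z [77.1 79.1 80.4] y 6.8 35.3
544 16 z [75.1 79.2 80.2] y 6.1 35.6
550 27 z [76.9 77.5 78.5] y -6.6 34.9
556 35 z [76.3 78.1 79.8] y -5.2 35.6
562 24 z [78.1 79.3 80.8] y -1.7 34.5
568 27 z [75.8 79.5 80.4] y -4.4 35.6
574 27 z [76.5 79.  79.7] y -5.6 35.3
580 27 z [76.6 79.  80.2] y -1.9 36.4
586 26 z [68.6 78.8 79.5] y -5.0 41.7
592 14 z [66.8 77.3 78. ] y -4.2 40.4
598 8 z [64.1 75.2 76.3] y 7.5 32.0
604 1 z [64.3 64.3 64.3] y 21.1 21.1
[(575, np.float64(-40.3), np.float64(81.4), np.float64(59.8)), (583, np.float64(-39.2), np.float64(80.3), np.float64(61.8)), (591, np.float64(-42.1), np.float64(80.8), np.float64(62.5)), (599, np.float64(-47.1), np.float64(81.4), np.float64(62.6)), (607, np.float64(-48.1), np.float64(80.9), np.float64(62.7)), (615, np.float64(-48.8), np.float64(81.4), np.float64(62.6)), (623, np.float64(-47.3), np.float64(80.5), np.float64(62.6)), (631, np.float64(-45.3), np.float64(207.0), np.float64(62.9)), (639, np.float64(-46.5), np.float64(201.0), np.float64(63.3))]
guide pts 113
-20 6 634.0
-16 7 632.0
-12 9 631.0
-8 23 638.0
-4 2 649.0
0 3 653.0
4 2 655.0
8 0 
12 6 653.0
16 3 654.0
20 4 655.0
24 4 653.0
28 5 655.0
32 4 703.0
36 2 652.0
40 6 641.0
44 23 631.0
48 4 633.0
```

Emit:
send_rows:
  commands:
    - {"xyz": [0.45, -0.02, 0], "rot": [0, 0, -0.05], "grip": -1}
    - {"xyz": [0.45, -0.02, 0], "rot": [0, 0, 0], "grip": -1}
    - {"xyz": [0, 0, 0.2], "rot": [0, 0, 0], "grip": -1}
    - {"xyz": [0, 0, 0.12], "rot": [0, 0, 0], "grip": -1}
    - {"xyz": [0, 0, 0.06], "rot": [0, 0, 0], "grip": -1}
    - {"xyz": [0, 0, 0], "rot": [0, 0, 0], "grip": -1}
    - {"xyz": [0, 0, 0], "rot": [0, 0, 0], "grip": -1}

```text
time_s: 16.32
position: [528.1, 14.9, 245.1]
orientation: [-179.9, -0.4, 1.1]
wrist_force: [0.5, -0.4, -1.3]
opening: 23.6
finger_force: 59.0
```

Emit:
send_rows:
  commands:
    - {"xyz": [0, 0.02, 0.04], "rot": [0, 0, 0], "grip": -1}
    - {"xyz": [0, 0, 0.04], "rot": [0, 0, 0], "grip": -1}
    - {"xyz": [0, 0, 0], "rot": [0, 0, 0], "grip": -1}

```text
time_s: 16.7
position: [528.1, 14.4, 243.0]
orientation: [-179.9, -0.3, 1.1]
wrist_force: [0.4, -0.0, -2.3]
opening: 22.7
finger_force: 59.0
```

Emit:
send_rows:
  commands:
    - {"xyz": [0, 0, 0.03], "rot": [0, 0, 0], "grip": -1}
    - {"xyz": [0, 0, 0], "rot": [0, 0, 0], "grip": -1}

```text
time_s: 16.95
position: [528.2, 14.4, 242.3]
orientation: [-179.9, -0.3, 1.1]
wrist_force: [-1.2, 0.8, -1.1]
opening: 22.9
finger_force: 59.0
```

Emit:
send_rows:
  commands:
    - {"xyz": [0, 0, 0.03], "rot": [0, 0, 0], "grip": -1}
    - {"xyz": [0, 0, 0], "rot": [0, 0, 0], "grip": -1}

```text
time_s: 17.2
position: [528.2, 14.4, 241.8]
orientation: [-179.9, -0.4, 1.1]
wrist_force: [-1.0, -0.2, 2.4]
opening: 23.1
finger_force: 59.5
```

Emit:
send_rows:
  commands:
    - {"xyz": [0, 0, 0.03], "rot": [0, 0, 0], "grip": -1}
    - {"xyz": [0, 0, 0], "rot": [0, 0, 0], "grip": -1}

```text
time_s: 17.45
position: [528.2, 14.4, 241.5]
orientation: [-179.9, -0.4, 1.1]
wrist_force: [-4.0, -0.1, 8.5]
opening: 23.1
finger_force: 60.6
```

Emit:
send_rows:
  commands:
    - {"xyz": [0.1, 0, -0.012], "rot": [0, 0, 0], "grip": -1}
    - {"xyz": [0.12, 0, 0], "rot": [0, 0, 0], "grip": -1}
    - {"xyz": [0.12, 0, 0], "rot": [0, 0, 0], "grip": -1}
    - {"xyz": [0.12, 0, 0], "rot": [0, 0, 0], "grip": -1}

```text
time_s: 17.95
position: [539.8, 14.6, 241.7]
orientation: [-179.9, -0.4, 1.1]
wrist_force: [-3.5, 0.6, 6.4]
opening: 22.7
finger_force: 60.0
```

Emit:
send_rows:
  commands:
    - {"xyz": [0.1, 0, 0], "rot": [0, 0, 0], "grip": -1}
    - {"xyz": [0.1, 0, 0], "rot": [0, 0, 0], "grip": -1}

```text
time_s: 18.2
position: [544.7, 14.7, 241.7]
orientation: [-179.9, -0.4, 1.1]
wrist_force: [-3.2, 0.2, 6.4]
opening: 22.9
finger_force: 60.0
```

Emit:
send_rows:
  commands:
    - {"xyz": [0.1, 0, 0], "rot": [0, 0, 0], "grip": -1}
    - {"xyz": [0.1, 0, 0], "rot": [0, 0, 0], "grip": -1}

```text
time_s: 18.45
position: [549.7, 14.8, 241.7]
orientation: [-179.9, -0.4, 1.1]
wrist_force: [-3.0, -0.8, 6.8]
opening: 23.0
finger_force: 60.0
```

Emit:
send_rows:
  commands:
    - {"xyz": [0.08, 0, 0], "rot": [0, 0, 0], "grip": -1}
    - {"xyz": [0.08, 0, 0], "rot": [0, 0, 0], "grip": -1}

```text
time_s: 18.7
position: [553.7, 14.9, 241.8]
orientation: [-179.9, -0.4, 1.1]
wrist_force: [-3.5, -0.9, 6.7]
opening: 23.1
finger_force: 60.0
```

Emit:
send_rows:
  commands:
    - {"xyz": [0.08, 0, 0], "rot": [0, 0, 0], "grip": -1}
    - {"xyz": [0.08, 0, 0], "rot": [0, 0, 0], "grip": -1}

```text
time_s: 18.95
position: [557.7, 15.0, 241.8]
orientation: [-179.9, -0.4, 1.1]
wrist_force: [-3.5, -0.3, 7.2]
opening: 22.7
finger_force: 60.0
```

Emit:
send_rows:
  commands:
    - {"xyz": [0.08, 0, 0], "rot": [0, 0, 0], "grip": -1}
    - {"xyz": [0.08, 0, 0], "rot": [0, 0, 0], "grip": -1}

```text
time_s: 19.2
position: [561.7, 15.0, 241.8]
orientation: [-179.9, -0.4, 1.1]
wrist_force: [-2.2, 0.1, 7.0]
opening: 23.2
finger_force: 60.0
```

Emit:
send_rows:
  commands:
    - {"xyz": [0.08, 0, 0], "rot": [0, 0, 0], "grip": -1}
    - {"xyz": [0.08, 0, 0], "rot": [0, 0, 0], "grip": -1}

```text
time_s: 19.45
position: [565.7, 15.1, 241.8]
orientation: [-179.9, -0.4, 1.1]
wrist_force: [-2.6, -0.1, 6.0]
opening: 22.8
finger_force: 60.0
```

Emit:
send_rows:
  commands:
    - {"xyz": [0.08, 0, 0], "rot": [0, 0, 0], "grip": -1}
    - {"xyz": [0.08, 0, 0], "rot": [0, 0, 0], "grip": -1}

```text
time_s: 19.7
position: [569.5, 15.2, 241.8]
orientation: [-179.9, -0.3, 1.1]
wrist_force: [-7.4, 0.5, 9.6]
opening: 22.8
finger_force: 60.5
```

Emit:
send_rows:
  commands:
    - {"xyz": [0.08, 0, 0], "rot": [0, 0, 0], "grip": -1}
    - {"xyz": [0.08, 0, 0], "rot": [0, 0, 0], "grip": -1}

```text
time_s: 19.95
position: [573.1, 15.3, 241.8]
orientation: [-179.9, -0.3, 1.1]
wrist_force: [-8.3, -0.2, 9.4]
opening: 22.9
finger_force: 60.4
```

Emit:
send_rows:
  commands:
    - {"xyz": [0.08, 0, 0], "rot": [0, 0, 0], "grip": -1}
    - {"xyz": [0.08, 0, 0], "rot": [0, 0, 0], "grip": -1}

```text
time_s: 20.2
position: [577.1, 15.4, 241.8]
orientation: [-179.9, -0.2, 1.1]
wrist_force: [-7.8, 0.3, 9.1]
opening: 23.1
finger_force: 60.4
```

Emit:
send_rows:
  commands:
    - {"xyz": [0.08, 0, 0], "rot": [0, 0, 0], "grip": -1}
    - {"xyz": [0.08, 0, 0], "rot": [0, 0, 0], "grip": -1}
    - {"xyz": [0.08, 0, 0], "rot": [0, 0, 0], "grip": -1}

```text
time_s: 20.58
position: [583.3, 15.5, 241.8]
orientation: [-179.9, -0.3, 1.1]
wrist_force: [-5.9, -0.2, 8.4]
opening: 23.2
finger_force: 60.4
```

Emit:
send_rows:
  commands:
    - {"xyz": [0.08, 0, 0], "rot": [0, 0, 0], "grip": -1}
    - {"xyz": [0.08, 0, 0], "rot": [0, 0, 0], "grip": -1}
    - {"xyz": [0.08, 0, 0], "rot": [0, 0, 0], "grip": -1}

```text
time_s: 20.95
position: [589.3, 15.6, 241.8]
orientation: [-179.9, -0.3, 1.1]
wrist_force: [-6.1, 0.1, 8.0]
opening: 23.1
finger_force: 60.3
```

Emit:
send_rows:
  commands:
    - {"xyz": [0.08, 0, 0], "rot": [0, 0, 0], "grip": -1}
    - {"xyz": [0.08, 0, 0], "rot": [0, 0, 0], "grip": -1}
    - {"xyz": [0.08, 0, 0], "rot": [0, 0, 0], "grip": -1}
    - {"xyz": [0.06, 0, 0], "rot": [0, 0, 0], "grip": -1}

```text
time_s: 21.45
position: [596.8, 15.8, 241.8]
orientation: [-179.9, -0.3, 1.1]
wrist_force: [-5.3, 0.0, 5.8]
opening: 23.6
finger_force: 60.3
```

Emit:
send_rows:
  commands:
    - {"xyz": [0.04, 0, 0], "rot": [0, 0, 0], "grip": -1}
    - {"xyz": [0.04, 0, 0], "rot": [0, 0, 0], "grip": -1}
    - {"xyz": [0.04, 0, 0], "rot": [0, 0, 0], "grip": -1}

```text
time_s: 21.82
position: [599.8, 15.8, 241.8]
orientation: [-179.9, -0.3, 1.1]
wrist_force: [-5.3, 0.0, 6.4]
opening: 23.1
finger_force: 60.2
```

Emit:
send_rows:
  commands:
    - {"xyz": [0.04, 0, 0], "rot": [0, 0, 0], "grip": -1}
    - {"xyz": [0.04, 0, 0], "rot": [0, 0, 0], "grip": -1}

```text
time_s: 22.08
position: [601.8, 15.9, 241.8]
orientation: [-179.9, -0.3, 1.1]
wrist_force: [-5.7, -0.7, 6.7]
opening: 22.9
finger_force: 60.2
```

Emit:
send_rows:
  commands:
    - {"xyz": [0.04, 0, 0], "rot": [0, 0, 0], "grip": -1}
    - {"xyz": [0.04, 0, 0], "rot": [0, 0, 0], "grip": -1}

```text
time_s: 22.32
position: [603.8, 15.9, 241.8]
orientation: [-179.9, -0.3, 1.1]
wrist_force: [-5.5, -0.4, 5.8]
opening: 23.4
finger_force: 60.2
```

Emit:
send_rows:
  commands:
    - {"xyz": [0.04, 0, 0], "rot": [0, 0, 0], "grip": -1}
    - {"xyz": [0.04, 0, 0], "rot": [0, 0, 0], "grip": -1}

```text
time_s: 22.58
position: [605.8, 15.9, 241.8]
orientation: [-179.9, -0.3, 1.1]
wrist_force: [-4.5, -0.6, 5.8]
opening: 23.2
finger_force: 60.2
```

Emit:
send_rows:
  commands:
    - {"xyz": [0.04, 0, 0], "rot": [0, 0, 0], "grip": -1}
    - {"xyz": [0.02, 0, 0], "rot": [0, 0, 0], "grip": -1}

```text
time_s: 22.82
position: [607.5, 16.0, 241.9]
orientation: [-179.9, -0.3, 1.1]
wrist_force: [-3.0, 0.3, 4.8]
opening: 23.0
finger_force: 59.8
```

Emit:
send_rows:
  commands:
    - {"xyz": [0.03, 0, 0], "rot": [0, 0, 0], "grip": -1}
    - {"xyz": [0.03, 0, 0], "rot": [0, 0, 0], "grip": -1}

```text
time_s: 23.08
position: [609.0, 16.0, 241.8]
orientation: [-179.9, -0.3, 1.1]
wrist_force: [-5.5, -0.3, 8.3]
opening: 23.2
finger_force: 60.1
```

Emit:
send_rows:
  commands:
    - {"xyz": [0.03, 0, 0], "rot": [0, 0, 0], "grip": -1}

```text
time_s: 23.2
position: [609.7, 16.0, 241.9]
orientation: [-179.9, -0.3, 1.1]
wrist_force: [-5.2, -0.6, 7.8]
opening: 23.2
finger_force: 60.1
```

Emit:
send_rows:
  commands:
    - {"xyz": [0.03, 0, 0], "rot": [0, 0, 0], "grip": -1}

```text
time_s: 23.32
position: [610.5, 16.0, 241.8]
orientation: [-179.9, -0.3, 1.1]
wrist_force: [-4.8, 0.6, 8.2]
opening: 23.1
finger_force: 60.1
```

Emit:
send_rows:
  commands:
    - {"xyz": [0.02, 0, 0], "rot": [0, 0, 0], "grip": -1}
    - {"xyz": [0, 0, 0], "rot": [0, 0, 0], "grip": -1}

```text
time_s: 23.58
position: [611.0, 16.0, 241.8]
orientation: [-179.9, -0.3, 1.1]
wrist_force: [-6.1, 0.4, 6.0]
opening: 23.1
finger_force: 60.1
```

Emit:
send_rows:
  commands:
    - {"xyz": [0.02, 0, 0], "rot": [0, 0, 0], "grip": -1}
    - {"xyz": [0, 0, 0], "rot": [0, 0, 0], "grip": -1}

```text
time_s: 23.82
position: [611.5, 16.0, 241.8]
orientation: [-179.9, -0.3, 1.1]
wrist_force: [-5.4, -0.6, 7.4]
opening: 22.8
finger_force: 60.1
```

Emit:
send_rows:
  commands:
    - {"xyz": [0.02, 0, 0], "rot": [0, 0, 0], "grip": -1}
    - {"xyz": [0, 0, 0], "rot": [0, 0, 0], "grip": -1}

```text
time_s: 24.08
position: [612.0, 16.0, 241.8]
orientation: [-179.9, -0.3, 1.1]
wrist_force: [-4.5, -0.2, 7.5]
opening: 22.8
finger_force: 60.1
```

Emit:
send_rows:
  commands:
    - {"xyz": [0.02, 0, 0], "rot": [0, 0, 0], "grip": -1}
    - {"xyz": [0, 0, 0], "rot": [0, 0, 0], "grip": -1}

```text
time_s: 24.32
position: [612.3, 16.0, 241.8]
orientation: [-179.9, -0.3, 1.1]
wrist_force: [-7.3, -0.0, 8.2]
opening: 23.1
finger_force: 60.4
```

Emit:
send_rows:
  commands:
    - {"xyz": [0.02, 0, 0], "rot": [0, 0, 0], "grip": -1}
    - {"xyz": [0, 0, 0], "rot": [0, 0, 0], "grip": -1}

```text
time_s: 24.58
position: [612.6, 16.0, 241.8]
orientation: [-179.9, -0.2, 1.1]
wrist_force: [-8.7, -0.1, 9.2]
opening: 23.2
finger_force: 60.5
```

Emit:
send_rows:
  commands:
    - {"xyz": [0.02, 0, 0], "rot": [0, 0, 0], "grip": -1}
    - {"xyz": [0, 0, 0], "rot": [0, 0, 0], "grip": -1}

```text
time_s: 24.82
position: [612.8, 16.1, 241.8]
orientation: [-179.9, -0.2, 1.1]
wrist_force: [-12.1, -1.0, 11.3]
opening: 23.0
finger_force: 60.8
```

Emit:
send_rows:
  commands:
    - {"xyz": [0.02, 0, 0], "rot": [0, 0, 0], "grip": -1}
    - {"xyz": [0, 0, 0], "rot": [0, 0, 0], "grip": -1}

```text
time_s: 25.08
position: [613.0, 16.1, 241.8]
orientation: [-179.9, -0.1, 1.1]
wrist_force: [-15.0, -0.9, 13.3]
opening: 23.5
finger_force: 61.0
```

Solid against the stop. I'll ease off and let go.

Emit:
send_rows:
  commands:
    - {"xyz": [-0.05, 0, -0.012], "rot": [0, 0, 0], "grip": -1}
    - {"xyz": [0, 0, 0], "rot": [0, 0, 0], "grip": -1}
  squeeze: 30

```text
time_s: 25.32
position: [612.5, 16.0, 241.8]
orientation: [-179.9, -0.3, 1.1]
wrist_force: [-7.3, -1.1, 6.4]
opening: 23.5
finger_force: 60.0
```

Emit:
send_rows:
  commands:
    - {"xyz": [0, 0, 0], "rot": [0, 0, 0], "grip": -0.35}
    - {"xyz": [0, 0, 0], "rot": [0, 0, 0], "grip": -0.2}
    - {"xyz": [0, 0, 0], "rot": [0, 0, 0], "grip": 0}
    - {"xyz": [0, 0, 0], "rot": [0, 0, 0], "grip": 0.1}
    - {"xyz": [0, 0, 0], "rot": [0, 0, 0], "grip": 0.1}
    - {"xyz": [0, 0, 0], "rot": [0, 0, 0], "grip": 0.1}

```text
time_s: 26.08
position: [612.9, 16.0, 242.0]
orientation: [-179.9, -0.4, 1.1]
wrist_force: [0.2, 0.4, 0.4]
opening: 46.9
finger_force: 0.0
```

Emit:
send_rows:
  commands:
    - {"xyz": [0, 0, -0.3], "rot": [0, 0, 0], "grip": 0.1}
    - {"xyz": [0, 0, -0.6], "rot": [0, 0, 0], "grip": 0.1}
    - {"xyz": [0, 0, -0.9], "rot": [0, 0, 0], "grip": 0.1}
    - {"xyz": [0, 0, -0.9], "rot": [0, 0, 0], "grip": 0.1}
    - {"xyz": [-0.5, 0.5, -0.7], "rot": [0, 0, 0], "grip": 0.1}
    - {"xyz": [-0.6, 0.9, 0], "rot": [0, 0, 0], "grip": 0.1}
    - {"xyz": [-0.6, 0.9, 0], "rot": [0, 0, 0], "grip": 0.1}
    - {"xyz": [-0.6, 0.9, 0], "rot": [0, 0, 0], "grip": 0.1}
    - {"xyz": [-0.6, 0.9, 0], "rot": [0, 0, 0], "grip": 0.1}
    - {"xyz": [-0.6, 0.9, 0], "rot": [0, 0, 0], "grip": 0.1}
    - {"xyz": [-0.3, 0.9, 0], "rot": [0, 0, 0], "grip": 0.1}
    - {"xyz": [0, 0.9, 0], "rot": [0, 0, 0], "grip": 0.1}
    - {"xyz": [0, 0.9, 0], "rot": [0, 0, 0], "grip": 0.1}
    - {"xyz": [0, 0.9, 0], "rot": [0, 0, 0], "grip": 0.1}
    - {"xyz": [0, 0.9, 0], "rot": [0, 0, 0], "grip": 0.1}
    - {"xyz": [0, 0, 0], "rot": [0, 0, 0], "grip": 0.1}

```text
time_s: 28.08
position: [522.0, -225.1, 325.6]
orientation: [-179.9, -0.3, 1.0]
wrist_force: [-0.4, 0.1, 0.1]
opening: 46.9
finger_force: 0.0
```

```bash
python3 - <<'E'
from h import *
p,d=shot('scene','s5.png');X=cloud('scene',d)
p2,d2=shot('top','t5.png');Y=cloud('top',d2)
a=cv2.resize(p[165:265,200:325],(560,448),interpolation=cv2.INTER_CUBIC);b=cv2.resize(p2[130:210,255:315],(240,320),interpolation=cv2.INTER_CUBIC)
b=cv2.copyMakeBorder(b,0,128,0,0,cv2.BORDER_CONSTANT)
cv2.imwrite('pics/c5.png',np.hstack([a,b])[:,:,::-1])
for W in(X,Y):
    W=W.reshape(-1,3);m=(W[:,0]>570)&(W[:,0]<645)&(abs(W[:,1]-15)<25)&(W[:,2]>88)&(W[:,2]<104)
    r=cv2.minAreaRect(W[m][:,:2].astype(np.float32));print(m.sum(),r,np.median(W[m][:,2]))
    m=(W[:,0]>570)&(W[:,0]<760)&(abs(W[:,1]-15)<60)&(W[:,2]>110)&(W[:,2]<300);print('lid z',W[m][:,2].max(),W[m][:,0].min())
E
```

```text
140 ((612.2416381835938, 17.473098754882812), (25.024778366088867, 46.42035675048828), 88.68324279785156) 95.39742732424526
lid z 247.45343172594352 713.1214570024733
143 ((610.7852783203125, 16.59943389892578), (42.554561614990234, 22.44104766845703), 0.6537792086601257) 96.47841427457638
lid z 232.56151882123572 713.1792989586004
```

View pics/c5.png

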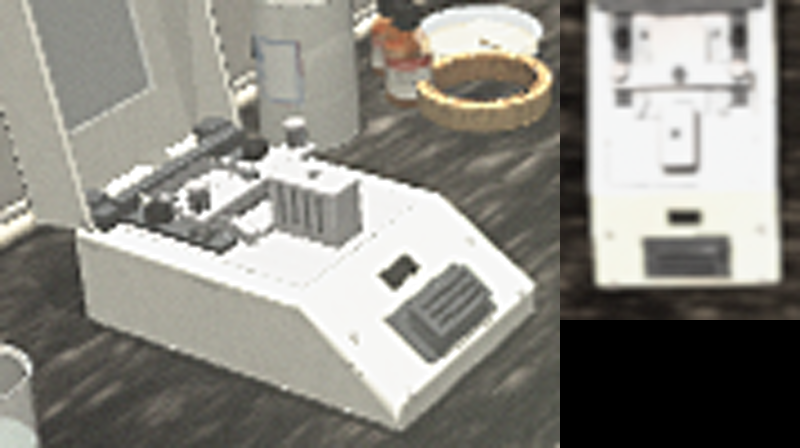

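The left crop shows the blade lying on the bed behind the guides with its block at (315,205) and the lid open. The top view on the right agrees, with the blade square to the bar. The force dropped at the groove, and a solid stop came 5 mm later. The block sits at press x ≈ -31, so the nose is at about +61, as expected at the stop. Handing in.

```bash
python3 -c "
from plant import manip;print(manip.hand_in())"
```

```text
the job is handed in; nothing more can be done
None
```

I pushed the release bar in with about 7 N and the lid sprang fully open. The blade is home against the end stop with the bar in its groove, going by wrist force and the final pictures. I let go with the lid still open and handed in at about 28 s; no verdict came back.

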